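Charge the parts dryer and hold its spring shutter open

ROBOT

A 6-joint arm with a two-finger parallel gripper is mounted at the origin on the work surface. World frame = base frame: x ahead of the robot, y to its left, z up, the work surface at z = 0. Lengths are in m, angles in degrees, forces in N, time in s.
With the tool pointing down it reaches from about 0.4 to 0.825 m from the base axis. Payload 7 kg.
Tool frame: the origin (TCP) lies midway between the tips of the shut fingers; the grasp point (between the pads) lies 19 mm behind it; z points along the fingers, y is the direction in which the jaws open and shut (so a half turn about z gives the same grasp; the last joint's range is limited). The gripper opens to 88 mm and grips with 3 to 60 N. Pads are 19 mm wide; open, the fingers measure 130 mm over their backs; the gripper's body (78 mm by 193 mm) begins 47 mm behind the grasp point.
Start: joints at [-60.671, 20.546, 0.682, 0, -70.136, -16.507], TCP at [0.15, -0.658, 0.227] pointing down, gripper open.
Joint ranges: [-176.03, 176.03], [-82.01, 121.73], [-58.28, 71.71], [-173.87, 95.51], [-174.79, -0.11], [-173.66, 173.66]. Speed limits (degrees/s): [136.94, 136.94, 172.46, 180, 180, 180].

INTERFACE

Orientations are given as [roll, pitch, yaw] about the fixed x, y, z axes, in that order (R = Rz(yaw) Ry(pitch) Rx(roll)).
In Python, from plant import ctrl, snapshot gives the robot as it stands.
- The arm moves only by the shell command python3 -m pendant 'ROWS'. ROWS is JSON, a list of rows, each a list of 7 numbers: the shift along the tool's x, y, z in m, then the turn, a rotation vector about the tool's x, y, z in rad, then the opening, from -1 (shut) to 1 (fully open), so that 0 is half open. In form: [[x, y, z, ax, ay, az, jaw], ...]. A call has 1 to 12 rows; each row is the pose to reach, as a shift and turn from the pose commanded when the call began, along the tool's axes at that moment; what a row does not reach only later rows make up. A row lasts 1/8 s, in which the tool goes at most 62.5 mm and 10.7 degrees, less where a joint would pass 70% of its speed; a pose out of reach is approached as far as the arm can. A call with a gripper value outside its range is refused whole. The fingers move at their own pace and stop on an object; the grip force is fixed at half the most. Time passes only in rows, so rows that repeat a pose let the fingers close. It gives the time, the measured TCP pose, the force and the opening at its end, in the units of the state.
- ctrl.get_obs(): the state, without advancing time (a new reading comes with each control period).
- snapshot(name): name is "scene" or "top"; returns a dict with "image" (480x640x3 uint8, blue, green, red), "mtx" (3x3 intrinsics, pixels), "eye" and "attitude" of the camera in the world. Camera axes: x right, y up, looking along -z (the intrinsics and any distortion apply to the point x, -y, -z); pixel columns grow to the right and rows downward; lengths in m; the calibration is good to about 2 mm. A picture is of the moment at which its call begins. There is no depth.
- ctrl.close_job(): hands the job in, once; it reports no verdict.
The state is a dict: "clock": time; "joint_pos": joint angles; "qvel": joint speeds; "tau": joint torques, N m; "tool_pos": TCP position; "orientation": TCP orientation; "force": force on the tool from outside, world axes, zero at the start; "moment": the same for the moment, N m; "opening": finger opening in m.
Only numpy, scipy, OpenCV 4.12 (cv2) and the standard library are available. Lean on these libraries where they do the work, as an engineer would, in place of code of your own. Each camera call takes 0.05 s, during which the arm holds its last target.

TASK

Pour all six round red parts from the white cup into the dryer's funnel while its shutter is shut, and stand the empty white cup upright back on the bench. Then pull the orange shutter handle out until its red line is level with the black lines on the yellow marks, so that all the parts drop into the drying box, and finish while still holding it there, since the spring would shut it; leave the blue cup, paint jars, tape and brush where they are.

Things in the scene. Friction and masses are not known exactly. Their poses are not given: they have to be found in the camera images.
- cup: White cup holding the six red parts at the start: square, 60 x 60 mm outside, 70 mm tall, straight sides, no handle, wall and floor 3 mm, 48 to 78 g empty. Stands upright on the bench. Origin: centre of its underside; x and y square to its sides, z up through the mouth. An empty blue cup of the same shape stands near by; the two may change places.
- dryer: Grey parts dryer, fixed. Origin: on the bench, below the funnel's centre; z up; -x is the way the shutter pulls. Clear drying box x -100 to 120, y +-120 mm, mat at z 22, clear top at z 80. Rear fan housing x 120 to 195, 105 mm high. Two dark rails (y +-48, 12 mm wide, tops at z 90) carry the shutter and stick out in front to x = -290 mm.
- funnel_mouth (a point): Centre of the white funnel's round mouth, level with its rim: 165 mm above the bench, inside diameter 136 mm, outside 144 mm. The funnel narrows to a 56 mm throat, closed from below by the shutter at 87 mm above the bench.
- shutter: Flat aluminium strip, 80 mm wide, with an orange handle on its front end and a red line across under the handle. Origin: handle centre at the red line, 88 mm above the bench, at dryer x = -165 mm when shut; axes as the dryer's. Slides along dryer -x, stop at 100 mm. A spring shuts it: 3.6 N plus 45 N/m of opening, about 7 N at the mark. Out 60 mm or more, the parts drop through.
- handle_top (a point): Centre of the top of the orange handle, 137 mm above the bench; moves with the shutter. The handle is an upright block, 16 mm along the pull (dryer x), 30 mm across (dryer y), 49 mm tall above the strip; its back is 85 mm from the funnel when shut.
- mark: Two yellow blocks on the rails (14 mm along, 16 mm across, centred 50 mm either side of the middle, tops 98 mm above the bench), each with a black line. Fixed in a run, 60 to 80 mm in front of the shut handle. Origin: midway between the black lines, 90 mm above the bench; axes as the dryer's. The shutter is at the mark when its origin has the same dryer x as this one.
- blue_cup: Empty blue cup, same shape and size as the white one; bystander.
- paint_a: Amber paint jar, 40 mm wide, 55 mm tall; bystander. Origin: centre of its underside.
- paint_b: Green paint jar, 40 mm wide, 55 mm tall; bystander. Origin: centre of its underside.
- tape: Yellow roll of masking tape lying flat, 60 mm wide, 18 mm high; bystander. Origin: centre of its underside.
- brush: Paint brush, 190 mm long, lying along its x axis; bystander.
- part1_center (a point): Centre of round red model part 1 of 6: a hard ball of 17 mm diameter, about 10 g, rolls freely.
- part2_center (a point): Centre of round red model part 2 of 6: a hard ball of 17 mm diameter, about 10 g, rolls freely.
- part3_center (a point): Centre of round red model part 3 of 6: a hard ball of 17 mm diameter, about 10 g, rolls freely.
- part4_center (a point): Centre of round red model part 4 of 6: a hard ball of 17 mm diameter, about 10 g, rolls freely.
- part5_center (a point): Centre of round red model part 5 of 6: a hard ball of 17 mm diameter, about 10 g, rolls freely.
- part6_center (a point): Centre of round red model part 6 of 6: a hard ball of 17 mm diameter, about 10 g, rolls freely.
Not all that is in view belongs to the job. Leave any pink or turquoise look-alike of the cup alone.

How it is judged:
By the outcome, as a careful person would: the job done as asked, in the order asked, and still so for the second after the job is handed in, while the arm keeps its last pose, push and grip.
It also fails if it takes over 64 s, if anything falls off the work surface, if the arm or the gripper's body presses on something with over 40 N, if the wrist force passes 120 N, or if a joint passes its speed limit or range.

## Working session

There is one attempt and no reset: what is moved stays moved. The work goes in short steps, Python scripts to look and compute and a shell command to move; the robot and the scene stay as the last step left them, time stands still between calls to the robot, and variables do not carry over. Pictures are saved under pics/ and viewed, and the job is handed in when it is done.

```bash
ls; mkdir -p pics; python3 - <<'E'
from plant import ctrl, snapshot
import cv2
print(ctrl.get_obs())
for n in ("scene","top"):
    s=snapshot(n); cv2.imwrite(f"pics/{n}0.png",s["image"]); print(n,s["mtx"],s["eye"],s["attitude"],[k for k in s])
E
```

```text
pics
{'clock': 0.0, 'joint_pos': array([-6.06707265e+01,  2.05896817e+01,  6.33124303e-01, -1.69042519e-02,
       -7.01358535e+01, -1.65070516e+01]), 'qvel': array([ 0.0122159 ,  0.08866606, -0.03432971,  0.01109467,  0.02830679,
       -0.02019303]), 'tau': array([ 7.57156317e-05, -5.82728899e+01,  2.93047071e+01,  6.99722975e+00,
        7.13873509e-03, -1.38826963e-04]), 'tool_pos': array([ 0.14964783, -0.65770223,  0.22564766]), 'orientation': array([ 1.79906882e+02, -1.10229320e-02, -1.67183526e+02]), 'force': array([-0.11176888, -0.20539878, -0.07701623]), 'moment': array([-0.03417404, -0.00537192, -0.05042025]), 'opening': 0.08717608732305951}
scene [[512.31213981   0.         311.35122416]
 [  0.         512.31213981 244.38151146]
 [  0.           0.           1.        ]] [1.05867991 0.09850568 0.9245265 ] [ 33.08819199   0.40752865 113.26865318] ['image', 'mtx', 'eye', 'attitude']
top [[541.01071992   0.         310.81213908]
 [  0.         541.01071992 228.32066114]
 [  0.           0.           1.        ]] [ 0.36737752 -0.08780451  1.07025438] [ 13.09388226  -0.26480107 -91.90632404] ['image', 'mtx', 'eye', 'attitude']
```

View pics/scene0.png

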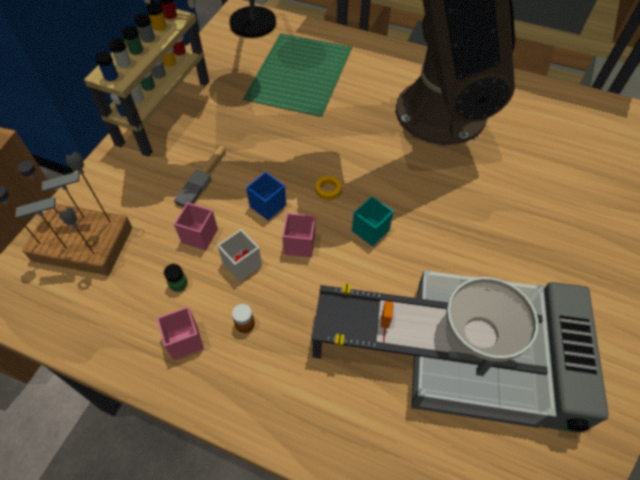

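View pics/top0.png

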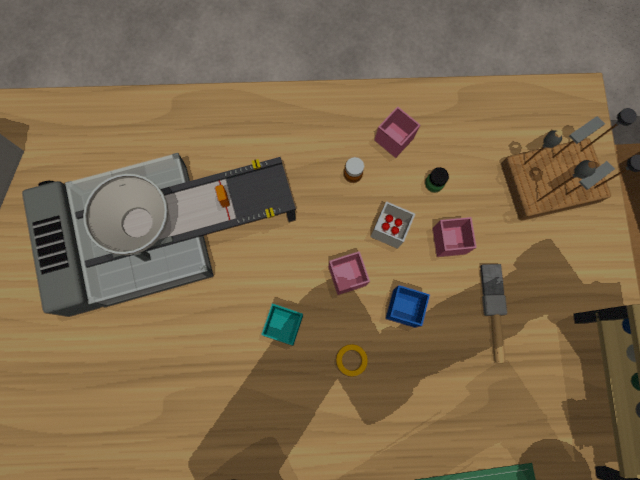

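The scene view shows the white cup with red parts at (240,256), the blue cup at (267,195), and the shutter handle at (387,315). In the top view they are at (393,224), (408,306) and (222,196). Candidates for the cup, in top-view pixels:
- **White with red balls (393,224):** fits the description.
- **Pink (398,132), (348,272), (454,237) and turquoise (283,324):** look-alikes, leave alone.
- **Blue (408,306):** bystander.

Next I'll confirm the white cup in a crop and measure.

```bash
cat > h.py <<'E'
import numpy as np, cv2
from scipy.spatial.transform import Rotation as R
def cam(s):
    return s["mtx"],np.array(s["eye"]),R.from_euler("xyz",s["attitude"],degrees=True).as_matrix()
def proj(s,P):
    K,e,A=cam(s); c=(np.atleast_2d(P)-e)@A; c=c*[1,-1,-1]; u=c@K.T; return u[:,:2]/u[:,2:]
def ray(s,px):
    K,e,A=cam(s); d=np.linalg.inv(K)@[px[0],px[1],1]; return e,A@(d*[1,-1,-1])
def plane(s,px,z):
    e,d=ray(s,px); return e+d*(z-e[2])/d[2]
def tri(s1,p1,s2,p2):
    e1,d1=ray(s1,p1);e2,d2=ray(s2,p2)
    t=np.linalg.lstsq(np.c_[d1,-d2],e2-e1,rcond=None)[0]
    a=e1+d1*t[0];b=e2+d2*t[1]; return (a+b)/2,np.linalg.norm(a-b)
E
python3 - <<'E'
from plant import snapshot
from h import *
s=snapshot("scene");t=snapshot("top")
def crop(im,x,y,w,h,k): return cv2.resize(im[y:y+h,x:x+w],None,fx=k,fy=k,interpolation=cv2.INTER_CUBIC)
cv2.imwrite("pics/c1.png",np.hstack([crop(t["image"],360,190,70,70,5),crop(s["image"],205,220,70,70,5)]))
cv2.imwrite("pics/c2.png",crop(t["image"],60,150,260,150,3))
cv2.imwrite("pics/c3.png",crop(s["image"],300,260,260,150,3))
E
```

```text
(no output)
```

View pics/c1.png

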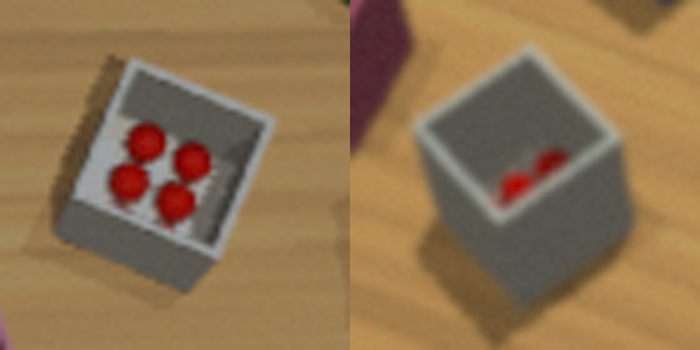

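View pics/c2.png

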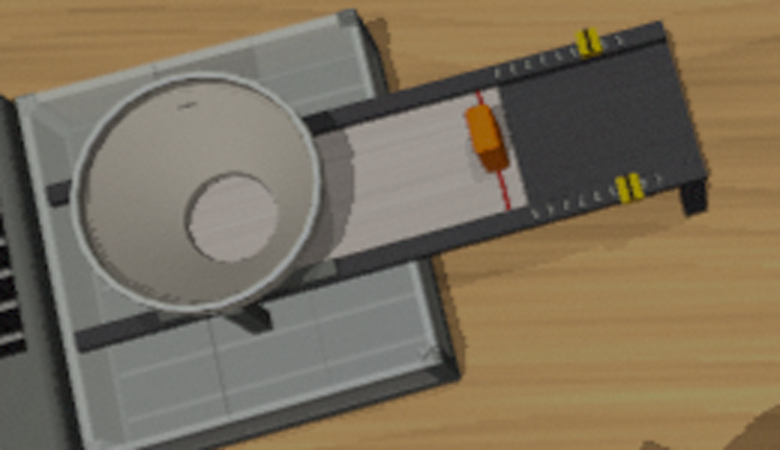

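View pics/c3.png

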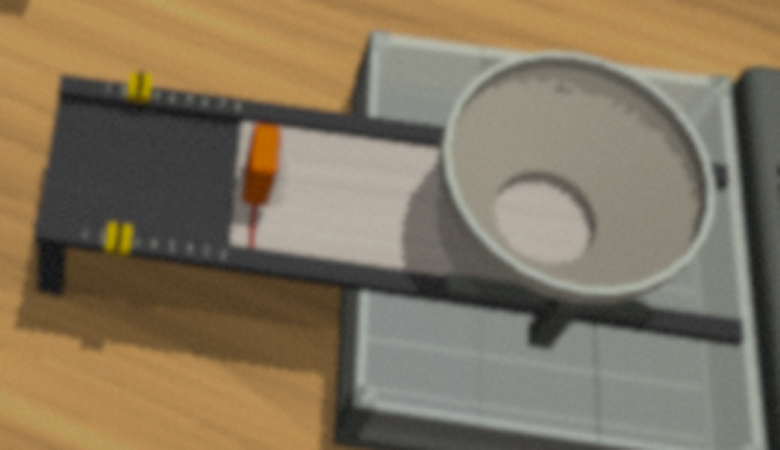

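The crop confirms the white cup: red balls inside, grey-white walls. Its rim corners in the top view are about (386,202), (415,214), (404,241) and (375,230). The yellow marks, red line, orange handle and funnel rim are all clear. Now triangulating.

```bash
python3 - <<'E'
from plant import snapshot
from h import *
s=snapshot("scene");t=snapshot("top")
def T(l,ox,oy,k): return [((x+.5)/k-.5+ox,(y+.5)/k-.5+oy) for x,y in l]
tc=T([(130,60),(273,120),(220,257),(75,198)],360,190,5)
sc=T([(530-350,47),(620-350,137),(500-350,220),(415-350,125)],205,220,5)
tp=[plane(t,p,.07) for p in tc]; sp=[plane(s,p,.07) for p in sc]
for i,a in enumerate(tp):
    j=np.argmin([np.linalg.norm(a-b) for b in sp]); P,g=tri(t,tc[i],s,sc[j]); print(i,j,a.round(4),sp[j].round(4),P.round(4),round(g,4))
print("cup mean",np.mean(tp,0),np.mean(sp,0))
tp=np.array(tp)
for i in range(4):
    d=tp[(i+1)%4]-tp[i]; print("edge",np.degrees(np.arctan2(d[1],d[0]))%90,np.linalg.norm(d))
# marks
mt=T([(588,42),(629,187)],60,150,3); ms=T([(119,237),(140,88)],300,260,3)
M=[]
for a,b in zip(mt,ms):
    P,g=tri(t,a,s,b); M.append(.5*(plane(t,a,.098)+plane(s,b,.098)))
    print("mark",P.round(4),g.round(4),plane(t,a,.098).round(4),plane(s,b,.098).round(4))
d=M[1]-M[0]; print("mark mid",(M[0]+M[1])/2,np.linalg.norm(d),np.degrees(np.arctan2(d[1],d[0])))
rt=T([(479,92),(508,208)],60,150,3); rp=[plane(t,p,.088) for p in rt]; print("red",rp,np.mean(rp,0)); 
print("red scene",plane(s,T([(250,245)],300,260,3)[0],.088))
d=rp[1]-rp[0];print(np.degrees(np.arctan2(d[1],d[0])))
# orange masks
for n,c in (("t",t),("s",s)):
    im=c["image"]; hsv=cv2.cvtColor(im,cv2.COLOR_BGR2HSV)
    m=cv2.inRange(hsv,(6,170,60),(16,255,255)); nn,l,st,ce=cv2.connectedComponentsWithStats(m); 
    print(n,[(st[i],ce[i].round(1)) for i in range(1,nn) if st[i][4]>40])
    x,y=(212,180) if n=="t" else (375,295)
    cv2.imwrite(f"pics/h{n}.png",cv2.resize(im[y:y+40,x:x+30],None,fx=12,fy=12,interpolation=cv2.INTER_NEAREST))
# rails front and funnel
ft=T([(72,200),(322,190),(197,73),(200,312),(110,108),(285,108),(100,278),(292,272)],60,150,3)
P=np.array([plane(t,p,.165) for p in ft])
def circ(P):
    A=np.c_[2*P[:,:2],np.ones(len(P))]; q=np.linalg.lstsq(A,(P[:,:2]**2).sum(1),rcond=None)[0]; return q[:2],np.sqrt(q[2]+q[0]**2+q[1]**2)
print("funnel t",circ(P))
fs=T([(442,150),(715,200),(560,53),(605,297),(480,85),(690,255),(660,90),(500,240)],300,260,3)
print("funnel s",circ(np.array([plane(s,p,.165) for p in fs])))
E
python3 -c "
import cv2,numpy as np;a=cv2.imread('pics/ht.png');b=cv2.imread('pics/hs.png');cv2.imwrite('pics/hh.png',np.hstack([a,b]))"
```

```text
0 2 [ 0.6478 -0.2456  0.07  ] [ 0.6489 -0.2469  0.07  ] [ 0.6483 -0.2464  0.0691] 0.0016
1 3 [ 0.6223 -0.2987  0.07  ] [ 0.6231 -0.2989  0.07  ] [ 0.6226 -0.2991  0.0691] 0.0004
2 0 [ 0.5695 -0.2746  0.07  ] [ 0.5715 -0.2742  0.07  ] [ 0.5701 -0.2751  0.0676] 0.0002
3 1 [ 0.5941 -0.2212  0.07  ] [ 0.5962 -0.221   0.07  ] [ 0.5948 -0.2217  0.0675] 0.0005
cup mean [ 0.60843654 -0.25999875  0.07      ] [ 0.60991045 -0.26024736  0.07      ]
edge 64.33456109287239 0.058973448242564196
edge 65.41427766202185 0.05800420307193417
edge 65.26242408429655 0.05882312272610309
edge 65.5503861204769 0.05895973385681291
mark [7.237e-01 7.000e-04 9.460e-02] 0.0002 [7.225e-01 5.000e-04 9.800e-02] [0.7251 0.001  0.098 ]
mark [ 0.6281 -0.0235  0.0934] 0.0002 [ 0.6268 -0.0238  0.098 ] [ 0.6304 -0.0227  0.098 ]
mark mid [ 0.67621306 -0.01124306  0.098     ] 0.09815122736940933 -165.81293173644593
red [array([0.69481606, 0.07082621, 0.088     ]), array([0.61838242, 0.05239267, 0.088     ])] [0.65659924 0.06160944 0.088     ]
red scene [0.69599044 0.07124273 0.088     ]
-166.44086771458635
t [(array([344, 169,  19,  13,  69], dtype=int32), array([352.4, 176.4])), (array([218, 184,  11,  23,  95], dtype=int32), array([224.1, 198.5]))]
s [(array([382, 301,  11,  27, 187], dtype=int32), array([386.6, 314.3])), (array([235, 319,  19,  14,  97], dtype=int32), array([244.4, 326.2]))]
funnel t (array([0.61392221, 0.2204709 ]), np.float64(0.07197322958772999))
funnel s (array([0.61694184, 0.22317806]), np.float64(0.07020156269074734))
```

View pics/hh.png

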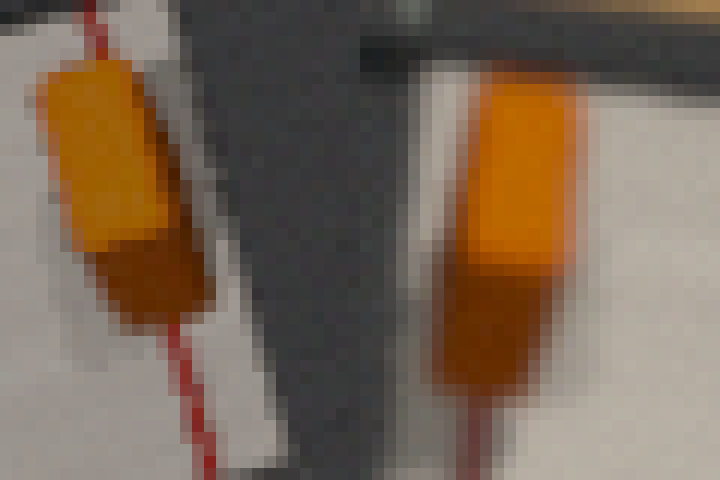

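```bash
cat >> h.py <<'E'
def row(P,Rt,obs):
    """shift+rotvec rows from current measured pose to P,Rt"""
    R0=R.from_euler("xyz",obs["orientation"],degrees=True)
    return (R0.inv().apply(np.array(P)-obs["tool_pos"])).round(4),(R0.inv()*Rt).as_rotvec().round(3)
E
python3 - <<'E'
from plant import snapshot,ctrl
from h import *
s=snapshot("scene");t=snapshot("top")
print("rack feet",[plane(s,p,0).round(3) for p in [(148,152),(205,84),(110,125)]])
a=tri(s,(108,77),t,(595,318)); print("rack top?",a)
print("holder",[plane(s,p,0).round(3) for p in [(30,262),(105,272),(130,225)]])
for n,p in dict(pinkL=(348,272),pinkR=(454,237),pinkU=(398,132),blue=(408,306),teal=(283,324)).items(): print(n,plane(t,p,.04).round(3))
for n,p in dict(amber=(355,163),green=(438,174)).items(): print(n,plane(t,p,.05).round(3))
print("handle",tri(t,(220.4,192.4),s,(388,308.7)),plane(t,(220.4,192.4),.137),plane(s,(388,308.7),.137))
o=ctrl.get_obs()
Rt=R.from_euler("xyz",[180,0,-114.8],degrees=True)
print(row([.606,-.267,.20],Rt,o),row([.35,-.45,.25],Rt,o),row([.606,-.267,.20],Rt*R.from_euler("y",25,degrees=True),o))
E
```

```text
rack feet [array([ 0.416, -0.62 ,  0.   ]), array([ 0.144, -0.616,  0.   ]), array([ 0.375, -0.762,  0.   ])]
rack top? (array([ 0.42782906, -0.57739239,  0.22971289]), np.float64(0.0916602482963737))
holder [array([ 0.781, -0.676,  0.   ]), array([ 0.739, -0.515,  0.   ]), array([ 0.618, -0.536,  0.   ])]
pinkL [ 0.518 -0.169  0.04 ]
pinkR [ 0.58  -0.379  0.04 ]
pinkU [ 0.803 -0.285  0.04 ]
blue [ 0.45  -0.279  0.04 ]
teal [ 0.424 -0.042  0.04 ]
amber [ 0.735 -0.193  0.05 ]
green [ 0.707 -0.356  0.05 ]
handle (array([0.6566235 , 0.06138586, 0.13390412]), np.float64(1.6237719067313092e-05)) [0.65566894 0.06088467 0.137     ] [0.65819556 0.061539   0.137     ]
(array([-0.5316,  0.2801,  0.0265]), array([ 0.   ,  0.   , -0.914])) (array([-0.2414,  0.1585, -0.0235]), array([ 0.   ,  0.   , -0.914])) (array([-0.5316,  0.2801,  0.0265]), array([ 0.2  ,  0.405, -0.899]))
```

```bash
python3 - <<'E'
from plant import snapshot,ctrl
from h import *
s=snapshot("scene");t=snapshot("top")
for P in ([.15,-.658,.227],[.15,-.658,0],[0,0,0],[.15,-.658,.4]): print(proj(s,P),proj(t,P))
im=t["image"][280:480,460:640]; cv2.imwrite("pics/r1.png",cv2.resize(im,None,fx=3,fy=3)); 
im=s["image"][0:200,0:260]; cv2.imwrite("pics/r2.png",cv2.resize(im,None,fx=3,fy=3))
E
```

```text
[[170.64153852   3.08049484]] [[708.90288439 495.54423467]]
[[190.41120915  81.46229558]] [[620.32737522 464.28700622]]
[[440.625062   111.35134261]] [[265.37351435 568.68744402]]
[[150.81285866 -75.53526276]] [[819.48649459 534.56785642]]
```

View pics/r1.png

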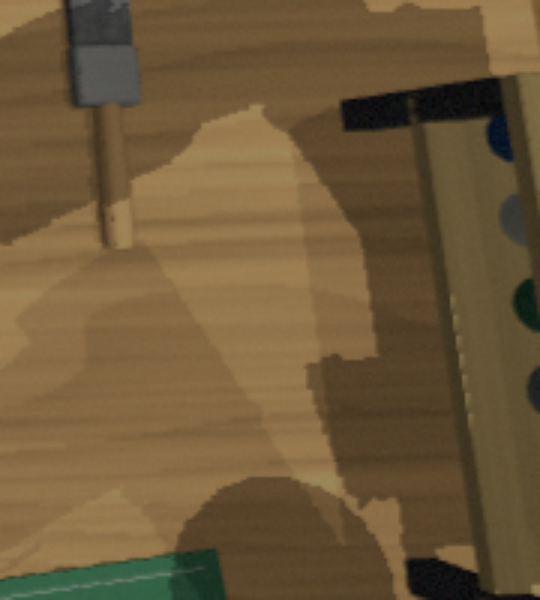

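View pics/r2.png

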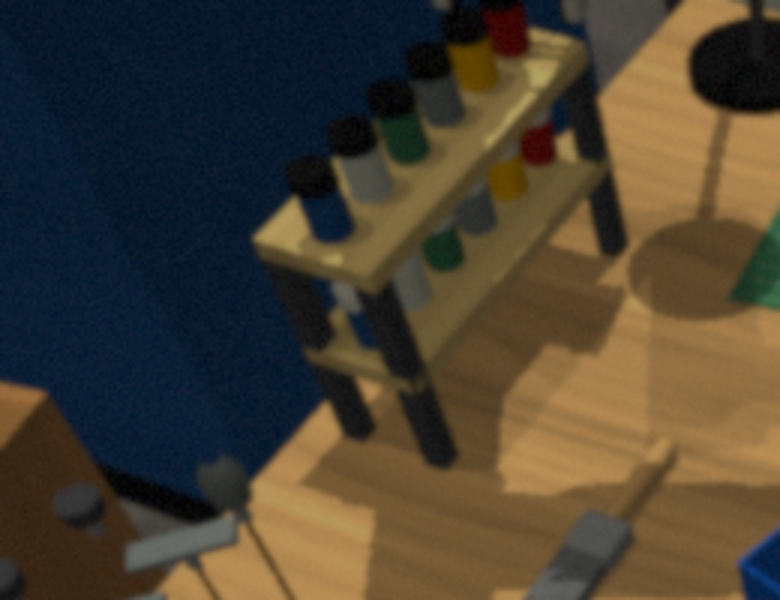

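```bash
python3 - <<'E'
from plant import snapshot
from h import *
s=snapshot("scene");t=snapshot("top")
print("lamp",plane(s,(253,22),0),plane(t,(555,455),0), "mat",plane(t,(534,466),0))
print("shadow cup: ",plane(t,(375,237),0))
# rack top shelf height: front end corner vertical above foot (148,152)->shelf corner (122,93)
f=plane(s,(148,152),0)
for z in (.1,.15,.2,.22,.25): print(z,proj(s,[f[0],f[1],z]), proj(s,[.144,-.616,z]))
E
```

```text
lamp [-1.56920120e-01 -6.22420380e-01 -1.11022302e-16] [ 0.1701158 -0.5392497  0.       ] mat [ 0.15251793 -0.49785168  0.        ]
shadow cup:  [ 0.59379799 -0.23032196  0.        ]
0.1 [[135.99640315 121.4934139 ]] [[197.85945678  52.376337  ]]
0.15 [[129.32629554 104.541644  ]] [[193.95249336  34.94280599]]
0.2 [[122.14194995  86.28296203]] [[189.77757925  16.31363372]]
0.22 [[119.11069552  78.57916914]] [[188.02632693   8.49924991]]
0.25 [[114.3815136   66.56017208]] [[185.3061704  -3.6385482]]
```

```bash
python3 -m pendant '[[0,0,-0.04,0,0,0,1],[0,0,-0.08,0,0,0,1],[-0.05,0.03,-0.09,0,0,-0.1,1],[-0.1,0.06,-0.09,0,0,-0.2,1],[-0.15,0.085,-0.08,0,0,-0.3,1],[-0.2,0.11,-0.07,0,0,-0.4,1],[-0.25,0.135,-0.06,0,0,-0.5,1],[-0.30,0.16,-0.05,0,0,-0.6,1],[-0.35,0.19,-0.04,0,0,-0.7,1],[-0.40,0.22,-0.03,0,0,-0.8,1],[-0.45,0.24,-0.02,0,0,-0.914,1],[-0.5,0.265,-0.01,0,0,-0.914,1]]'
python3 - <<'E'
from plant import ctrl
from h import *
o=ctrl.get_obs(); print(o["joint_pos"],o["tool_pos"],o["orientation"],o["force"])
Rt=R.from_euler("xyz",[180,0,-114.8],degrees=True)*R.from_euler("y",25,degrees=True)
for z in (.15,.0348): print(row([.6056,-.2673,z],Rt,o))
E
```

```text
clock: 2.1
tool_pos: [0.5799, -0.2876, 0.2366]
orientation: [-180.0, -0.0, -114.7]
force: [-0.5, -0.3, -0.1]
opening: 0.0874
[-9.13631762e+00  1.76049846e+01 -2.27395610e+00  1.15135260e-02
 -7.00833551e+01 -1.55763120e+01] [ 0.57988415 -0.28759633  0.23657929] [-1.79960774e+02 -3.05534623e-04 -1.14708711e+02] [-0.46231332 -0.32120787 -0.12667849]
(array([-0.0292, -0.0148,  0.0866]), array([-0.001,  0.436,  0.001]))
(array([-0.0292, -0.0147,  0.2018]), array([-0.001,  0.436,  0.001]))
```

```bash
python3 -m pendant '[[-0.010,-0.005,0.02,0,0.15,0,1],[-0.020,-0.010,0.05,0,0.30,0,1],[-0.029,-0.015,0.08,0,0.436,0,1],[-0.029,-0.015,0.087,0,0.436,0,1],[-0.029,-0.015,0.087,0,0.436,0,1]]'
python3 - <<'E'
from plant import ctrl,snapshot
from h import *
o=ctrl.get_obs(); print(o["joint_pos"],o["tool_pos"],o["orientation"],o["force"])
Rt=R.from_euler("xyz",[180,0,-114.8],degrees=True)*R.from_euler("y",25,degrees=True)
print(row([.6056,-.2673,.0348],Rt,o))
for n in ("scene","top"): 
    s=snapshot(n); cv2.imwrite(f"pics/{n}1.png",s["image"])
E
```

```text
clock: 2.72
tool_pos: [0.6042, -0.2685, 0.1491]
orientation: [179.9, -25.0, -114.8]
force: [-0.2, 0.7, 0.5]
opening: 0.0872
[  4.37771333  25.71842362 -15.90691377  24.29532084 -63.39146509
 -43.03483121] [ 0.60421988 -0.26854365  0.14908855] [ 179.9258332   -24.95208887 -114.75465908] [-0.17856005  0.67644416  0.51042679]
(array([-0.0498, -0.0009,  0.1029]), array([0.001, 0.001, 0.001]))
```

View pics/scene1.png

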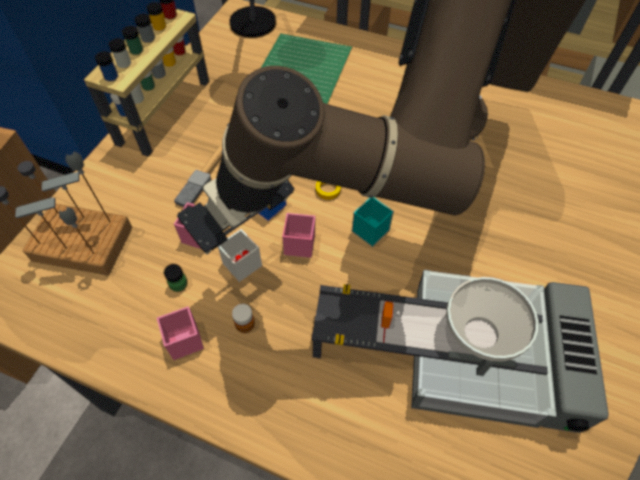

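View pics/top1.png

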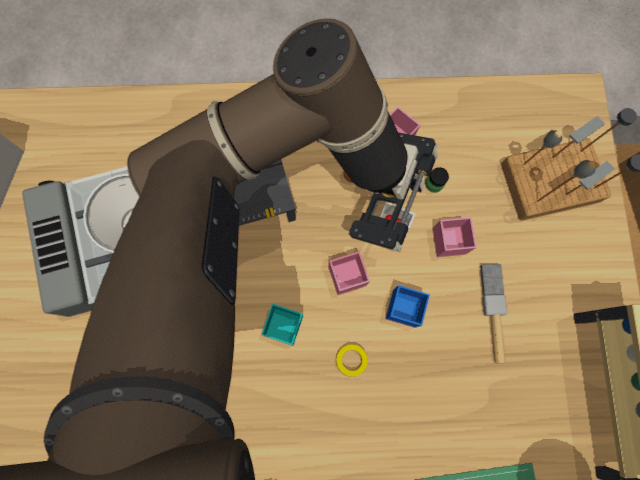

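The top view shows the fingers at about (380,230) and (425,160) straddling the white cup. The amber jar and the pink cups are clear of them. I'll descend and grip.

```bash
python3 -m pendant '[[-0.015,-0.001,0.03,0,0,0,1],[-0.03,-0.001,0.06,0,0,0,1],[-0.042,-0.001,0.085,0,0,0,1],[-0.05,-0.001,0.103,0,0,0,1],[-0.05,-0.001,0.103,0,0,0,1],[-0.05,-0.001,0.103,0,0,0,0],[-0.05,-0.001,0.103,0,0,0,-0.5],[-0.05,-0.001,0.103,0,0,0,-0.5],[-0.05,-0.001,0.103,0,0,0,-0.5],[-0.05,-0.001,0.103,0,0,0,-0.5]]'
python3 - <<'E'
from plant import ctrl,snapshot
from h import *
o=ctrl.get_obs(); print(o["joint_pos"],o["tool_pos"],o["orientation"],o["force"],o["opening"])
for n in ("scene",): 
    s=snapshot(n); cv2.imwrite(f"pics/{n}2.png",cv2.resize(s["image"][100:350,100:400],None,fx=2.5,fy=2.3))
E
```

```text
clock: 4.08
tool_pos: [0.6064, -0.2675, 0.0357]
orientation: [-180.0, -25.0, -114.8]
force: [0.2, 1.9, 6.7]
opening: 0.0598
[  3.96756657  32.45887557 -22.64260828  28.42457198 -51.13013605
 -49.95358487] [ 0.6063825  -0.26746454  0.03574901] [-179.95061758  -24.98212977 -114.80657484] [0.17385901 1.93817294 6.7307726 ] 0.05976504066810279
```

View pics/scene2.png

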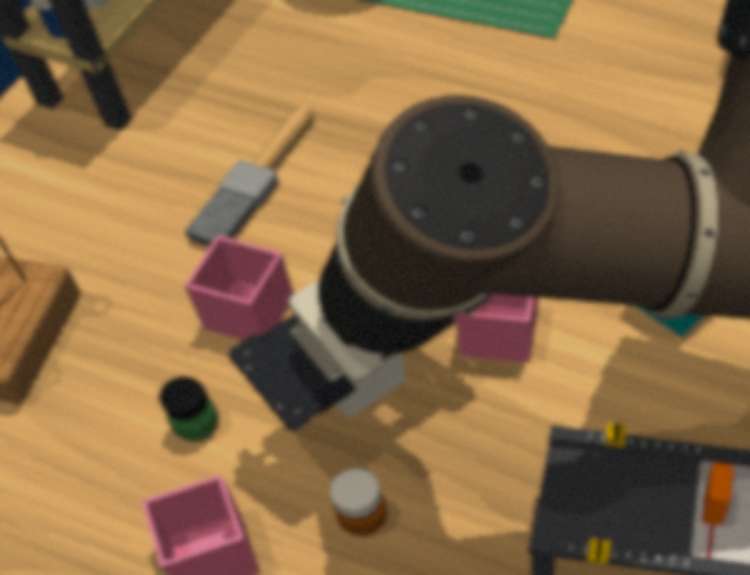

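Opening is 0.0598, so the cup is gripped. Lifting it.

```bash
python3 -m pendant '[[0.008,0,-0.018,0,0,0,-0.5],[0.021,0,-0.045,0,0,0,-0.5],[0.038,0,-0.081,0,0,0,-0.5],[0.055,0,-0.117,0,0,0,-0.5],[0.072,0,-0.153,0,0,0,-0.5],[0.089,0,-0.19,0,0,0,-0.5],[0.089,0,-0.19,0,0,0,-0.5]]'
python3 - <<'E'
from plant import ctrl,snapshot
from h import *
o=ctrl.get_obs(); print(o["joint_pos"],o["tool_pos"],o["orientation"],o["force"],o["opening"])
Rt=R.from_euler("xyz",[180,0,-76],degrees=True)*R.from_euler("y",25,degrees=True)
G=np.array([.608,.253,.27]); P=G+.019*Rt.as_matrix()[:,2]
print(P,row(P,Rt,o))
for n in ("scene","top"): 
    s=snapshot(n); cv2.imwrite(f"pics/{n}3.png",s["image"])
E
```

```text
clock: 5.0
tool_pos: [0.6073, -0.2679, 0.2495]
orientation: [-179.6, -24.8, -114.9]
force: [-0.1, -0.0, -1.3]
opening: 0.06
[  4.66057205  21.49687159  -8.1891795   22.5022487  -74.05030228
 -38.40794665] [ 0.60727385 -0.26785414  0.24953955] [-179.60572754  -24.79370421 -114.94763046] [-0.12921904 -0.00850621 -1.34837303] 0.059983902866301744
[0.60994257 0.24520877 0.25278015] (array([-0.422 ,  0.2126, -0.2   ]), array([ 0.28 ,  0.001, -0.616]))
```

View pics/scene3.png

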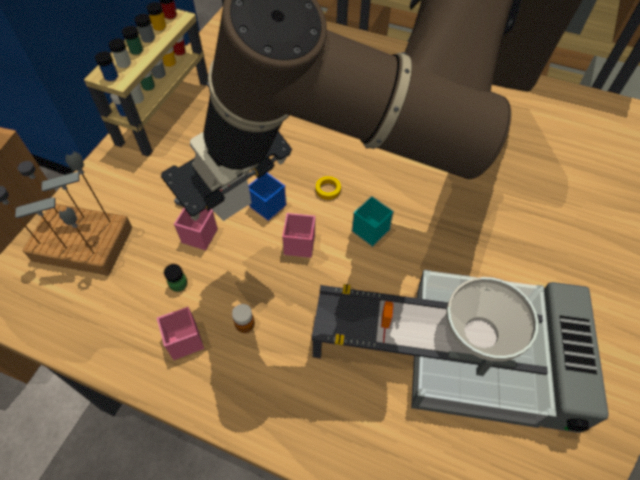

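```bash
python3 -m pendant '[[-0.01,0.005,-0.01,0.01,0,-0.02,-0.5],[-0.04,0.02,-0.024,0.03,0,-0.06,-0.5],[-0.08,0.04,-0.043,0.055,0,-0.12,-0.5],[-0.12,0.06,-0.062,0.08,0,-0.18,-0.5],[-0.16,0.08,-0.08,0.108,0,-0.24,-0.5],[-0.2,0.1,-0.099,0.136,0,-0.3,-0.5],[-0.24,0.12,-0.118,0.164,0,-0.36,-0.5],[-0.28,0.14,-0.137,0.19,0,-0.42,-0.5],[-0.32,0.16,-0.156,0.217,0,-0.48,-0.5],[-0.36,0.18,-0.174,0.245,0,-0.54,-0.5],[-0.40,0.2,-0.192,0.272,0,-0.6,-0.5],[-0.422,0.2126,-0.2,0.28,0.001,-0.616,-0.5]]'
python3 -m pendant '[[0,0,0,0,0,0,-0.5],[0,0,0,0,0,0,-0.5]]'
python3 - <<'E'
from plant import ctrl,snapshot
from h import *
o=ctrl.get_obs(); print(o["joint_pos"],o["tool_pos"],o["orientation"],o["force"],o["opening"])
for n in ("scene","top"): 
    s=snapshot(n); cv2.imwrite(f"pics/{n}4.png",s["image"])
E
```

```text
clock: 6.6
tool_pos: [0.6078, 0.2478, 0.2471]
orientation: [179.5, -25.0, -75.6]
force: [1.1, 0.7, -1.6]
opening: 0.0598
clock: 6.85
tool_pos: [0.6083, 0.2448, 0.2474]
orientation: [179.5, -25.0, -75.9]
force: [-0.5, 0.2, -0.7]
opening: 0.0603
[ 49.89581884  23.04310148  -5.34942475  20.18816996 -77.97014387
 -42.97288822] [0.60832458 0.24477144 0.24743479] [179.53091871 -24.9509352  -75.86225887] [-0.53735866  0.17205827 -0.73408376] 0.06026239550967322
```

View pics/scene4.png

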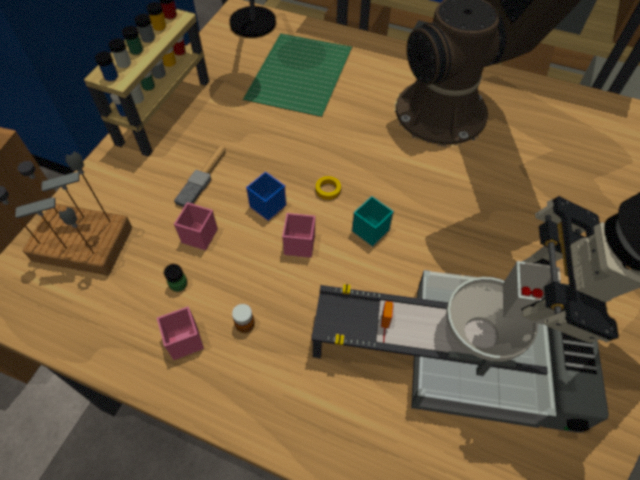

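View pics/top4.png

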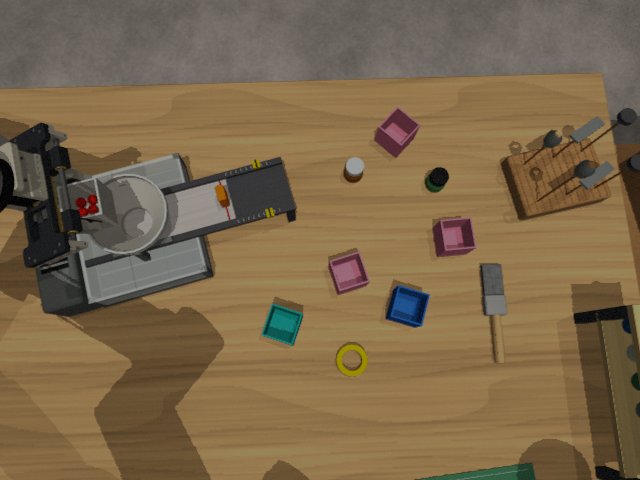

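The scene view shows the cup with its red balls at (530,290) over the funnel's rear half. I'll start tilting about the jaw axis and stop partway to check.

```bash
python3 -m pendant '[[-0.0015,0,0,0,-0.08,0,-0.5],[-0.0038,0,-0.0004,0,-0.2,0,-0.5],[-0.0056,0,-0.0008,0,-0.3,0,-0.5],[-0.0083,0,-0.0019,0,-0.45,0,-0.5],[-0.0107,0,-0.0033,0,-0.6,0,-0.5],[-0.013,0,-0.0051,0,-0.75,0,-0.5],[-0.0149,0,-0.0072,0,-0.9,0,-0.5],[-0.0149,0,-0.0072,0,-0.9,0,-0.5],[-0.0149,0,-0.0072,0,-0.9,0,-0.5]]'
python3 - <<'E'
from plant import ctrl,snapshot
from h import *
o=ctrl.get_obs(); print(o["joint_pos"],o["tool_pos"],o["orientation"],o["force"],o["opening"])
M=R.from_euler("xyz",o["orientation"],degrees=True).as_matrix(); print("grasp",o["tool_pos"]-.019*M[:,2])
for n in ("scene","top"): 
    s=snapshot(n); cv2.imwrite(f"pics/{n}5.png",s["image"])
E
```

```text
clock: 8.07
tool_pos: [0.6051, 0.26, 0.2483]
orientation: [179.6, 26.5, -76.3]
force: [1.1, -0.4, -1.3]
opening: 0.0603
[ 23.60073787  19.0520712    7.19059592 -27.11829513 -75.3823243
  -3.49065158] [0.60506016 0.2600205  0.24834481] [179.59884743  26.52210402 -76.30917617] [ 1.12960626 -0.35461376 -1.27989062] 0.060267614229054
grasp [0.60719745 0.25180893 0.26534488]
```

View pics/scene5.png

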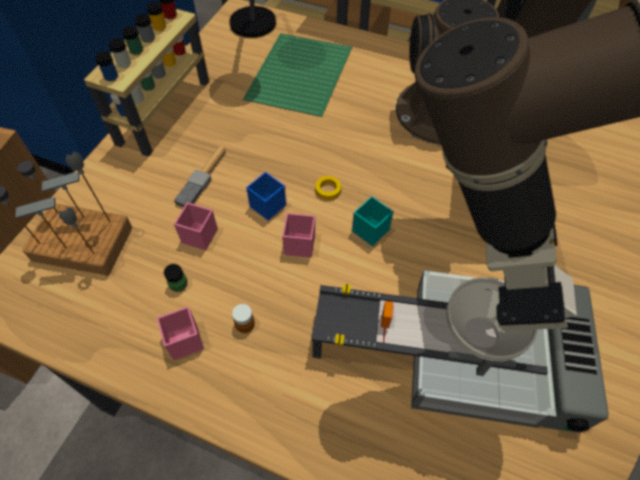

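View pics/top5.png

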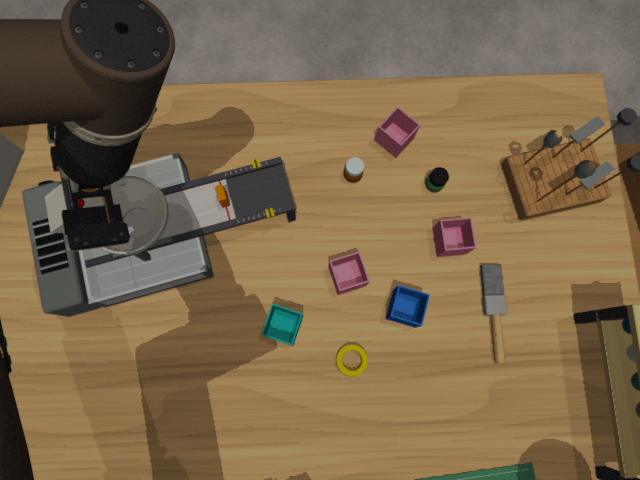

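The cup is tilted 51°, the motion followed cleanly, and the balls are still inside. Continuing slowly to about 105°.

```bash
python3 -m pendant '[[-0.0028,0,-0.0002,0,-0.15,0,-0.5],[-0.0056,0,-0.0008,0,-0.3,0,-0.5],[-0.0077,0,-0.0016,0,-0.42,0,-0.5],[-0.0091,0,-0.0023,0,-0.5,0,-0.5],[-0.0104,0,-0.0031,0,-0.58,0,-0.5],[-0.0113,0,-0.0038,0,-0.64,0,-0.5],[-0.0122,0,-0.0045,0,-0.7,0,-0.5],[-0.0131,0,-0.0052,0,-0.76,0,-0.5],[-0.0139,0,-0.006,0,-0.82,0,-0.5],[-0.0144,0,-0.0066,0,-0.86,0,-0.5],[-0.0149,0,-0.0072,0,-0.9,0,-0.5],[-0.0153,0,-0.0078,0,-0.94,0,-0.5]]'
python3 - <<'E'
from plant import ctrl,snapshot
from h import *
o=ctrl.get_obs(); print(o["joint_pos"],o["tool_pos"],o["orientation"],o["force"],o["opening"])
M=R.from_euler("xyz",o["orientation"],degrees=True).as_matrix(); print("grasp",o["tool_pos"]-.019*M[:,2],"tool z",M[:,2])
for n in ("scene","top"): 
    s=snapshot(n); cv2.imwrite(f"pics/{n}6.png",s["image"])
E
```

```text
clock: 9.68
tool_pos: [0.6022, 0.2716, 0.2623]
orientation: [178.0, 80.6, -78.0]
force: [0.1, 0.1, -1.2]
opening: 0.06
[  -3.08024468   35.94227642   11.15050095  -74.0061386  -101.27868908
   27.46986641] [0.602187   0.27157581 0.26234651] [177.99828688  80.59582765 -77.96247028] [ 0.13311641  0.05133917 -1.2217305 ] 0.0599985052072548
grasp [0.60674292 0.25339294 0.26544918] tool z [-0.23978523  0.95699361 -0.1632981 ]
```

View pics/scene6.png

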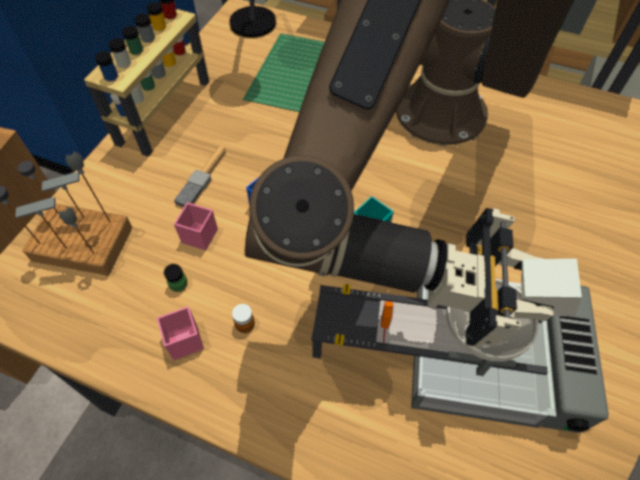

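View pics/top6.png

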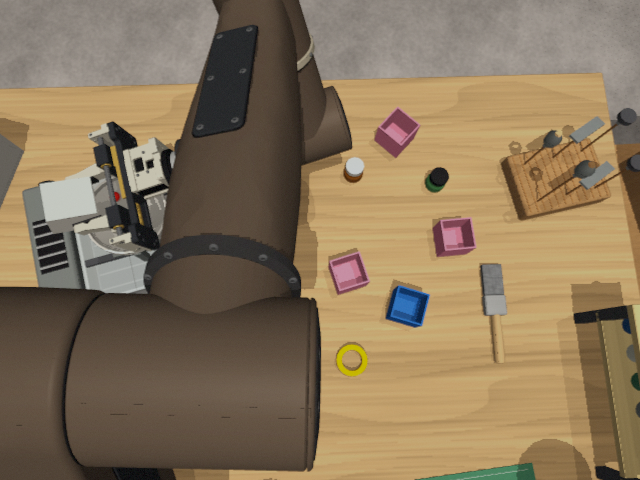

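```bash
python3 -m pendant '[[0,0,0,0,0,0,-0.5],[0,0,0,0,0,0,-0.5],[-0.001,0,-0.002,0,-0.05,0,-0.5],[-0.0019,0,-0.004,0,-0.1,0,-0.5],[-0.0038,0,-0.008,0,-0.2,0,-0.5],[-0.0056,0,-0.011,0,-0.3,0,-0.5],[-0.0056,0,-0.011,0,-0.3,0,-0.5],[-0.0056,0,-0.011,0,-0.3,0,-0.5],[-0.0056,0,-0.011,0,-0.3,0,-0.5]]'
python3 - <<'E'
from plant import ctrl,snapshot
from h import *
o=ctrl.get_obs(); print(o["joint_pos"],o["tool_pos"],o["orientation"],o["force"],o["opening"])
for n in ("scene","top"): 
    s=snapshot(n); cv2.imwrite(f"pics/{n}7.png",s["image"])
    im=s["image"][230:400,400:620] if n=="scene" else s["image"][120:300,20:220]
    cv2.imwrite(f"pics/{n}7c.png",cv2.resize(im,None,fx=3,fy=3,interpolation=cv2.INTER_CUBIC))
E
```

```text
clock: 10.9
tool_pos: [0.6049, 0.2617, 0.2704]
orientation: [1.7, 82.4, 105.6]
force: [0.8, -0.4, -0.1]
opening: 0.0598
[  -6.97780017   43.86383766   10.98525633  -84.98963193 -111.66259931
   32.20818463] [0.6049138  0.26169833 0.27040057] [  1.68049064  82.398522   105.64662781] [ 0.84824821 -0.43205822 -0.05190133] 0.05976406510361313
```

View pics/scene7c.png

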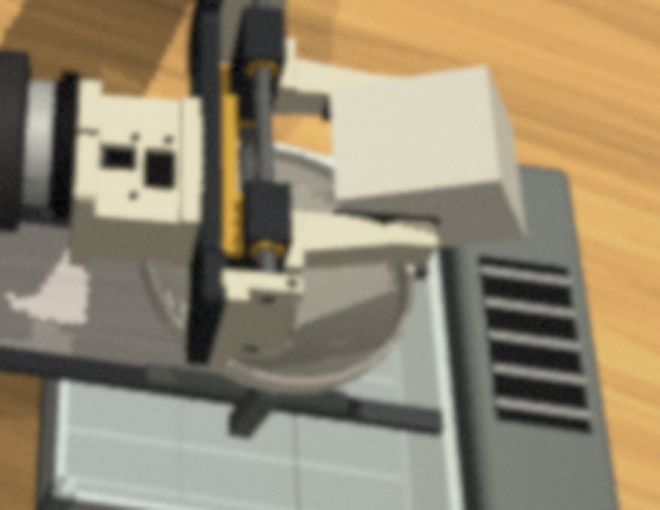

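View pics/top7c.png

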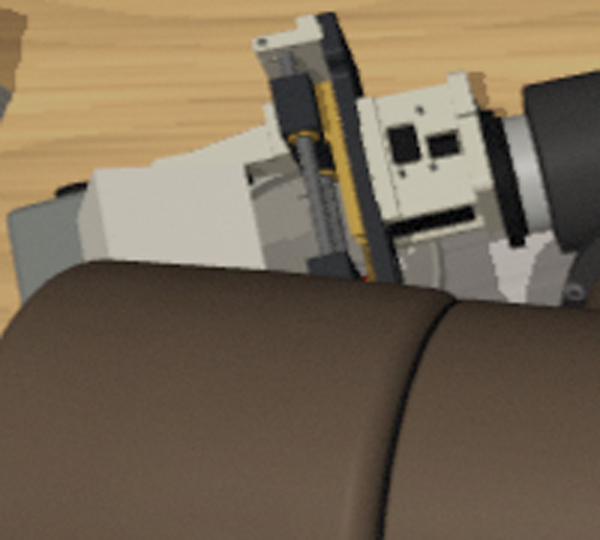

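```bash
python3 -m pendant '[[0.0034,0,-0.0003,0,0.18,0,-0.5],[0.0067,0,-0.0012,0,0.36,0,-0.5],[0.0098,0,-0.0027,0,0.54,0,-0.5],[0.0125,0,-0.0047,0,0.72,0,-0.5],[0.0149,0,-0.0072,0,0.9,0,-0.5],[0.0168,0,-0.01,0,1.08,0,-0.5],[0.018,0,-0.0128,0,1.24,0,-0.5],[0.018,0,-0.0128,0,1.24,0,-0.5],[0.018,0,-0.0128,0,1.24,0,-0.5]]'
python3 -m pendant '[[0.0034,0,-0.0003,0,0.18,0,-0.5],[0.0067,0,-0.0012,0,0.36,0,-0.5],[0.0098,0,-0.0027,0,0.54,0,-0.5],[0.0125,0,-0.0047,0,0.72,0,-0.5],[0.0149,0,-0.0072,0,0.9,0,-0.5],[0.0149,0,-0.0072,0,0.9,0,-0.5]]'
python3 - <<'E'
from plant import ctrl,snapshot
from h import *
o=ctrl.get_obs(); print(o["joint_pos"],o["tool_pos"],o["orientation"],o["force"],o["opening"])
for n in ("scene","top"): 
    s=snapshot(n); cv2.imwrite(f"pics/{n}8.png",s["image"])
Rt=R.from_euler("xyz",[180,0,-114.8],degrees=True)*R.from_euler("y",25,degrees=True)
for z in (.2495,.0375): print(row([.6062,-.2675,z],Rt,o))
E
```

```text
clock: 12.12
tool_pos: [0.6063, 0.2521, 0.2502]
orientation: [179.6, 26.8, -76.2]
force: [0.0, 0.1, -0.4]
opening: 0.0598
clock: 12.88
tool_pos: [0.61, 0.2351, 0.2458]
orientation: [179.2, -25.2, -75.7]
force: [-0.7, -0.5, -1.1]
opening: 0.0601
[ 49.23328141  22.9316305   -5.88647106  20.39511848 -77.72002724
 -42.38384379] [0.61000615 0.23507076 0.2458364 ] [179.1729706  -25.1690615  -75.66438583] [-0.74768997 -0.53116136 -1.09275379] 0.06006945542669877
(array([0.4414, 0.1252, 0.2052]), array([-0.276, -0.007,  0.618]))
(array([0.3512, 0.1224, 0.397 ]), array([-0.276, -0.007,  0.618]))
```

View pics/scene8.png

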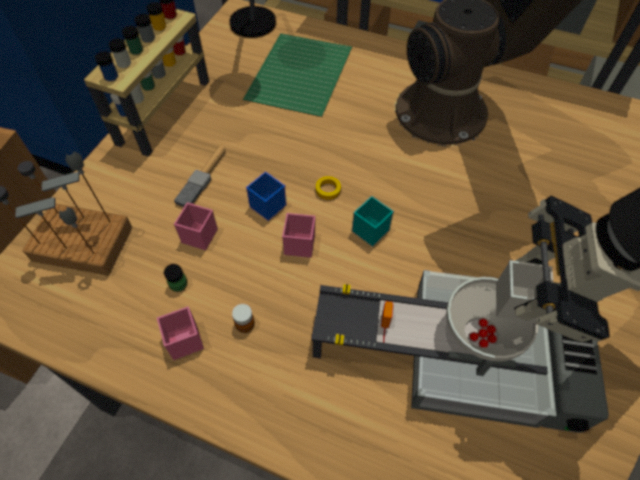

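View pics/top8.png

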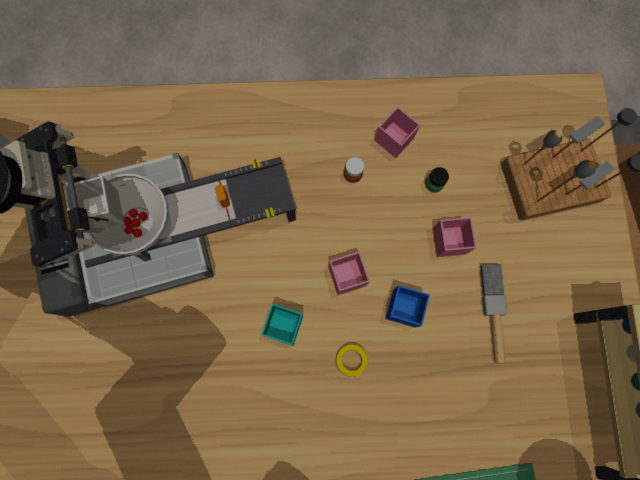

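The six red balls are in the funnel, at (134,222) in the top view and (484,333) in the scene view, and the cup is empty. Taking the cup back to its spot.

```bash
python3 -m pendant '[[0.02,0.006,0.009,-0.012,0,0.028,-0.5],[0.06,0.017,0.028,-0.037,-0.001,0.084,-0.5],[0.1,0.028,0.0465,-0.0625,-0.002,0.14,-0.5],[0.14,0.04,0.065,-0.0875,-0.002,0.196,-0.5],[0.18,0.051,0.0837,-0.1125,-0.003,0.252,-0.5],[0.22,0.0624,0.1023,-0.1375,-0.0035,0.308,-0.5],[0.26,0.0737,0.1209,-0.1626,-0.004,0.364,-0.5],[0.3,0.085,0.1395,-0.1876,-0.005,0.42,-0.5],[0.34,0.0964,0.158,-0.2126,-0.005,0.476,-0.5],[0.38,0.1078,0.1767,-0.2376,-0.006,0.532,-0.5],[0.42,0.119,0.1953,-0.2626,-0.007,0.588,-0.5],[0.4414,0.1252,0.2052,-0.276,-0.007,0.618,-0.5]]'
python3 -m pendant '[[0,0,0,0,0,0,-0.5],[0,0,0,0,0,0,-0.5]]'
python3 - <<'E'
from plant import ctrl,snapshot
from h import *
o=ctrl.get_obs(); print(o["tool_pos"],o["orientation"],o["force"],o["opening"])
Rt=R.from_euler("xyz",[180,0,-114.8],degrees=True)*R.from_euler("y",25,degrees=True)
for z in (.06,.0375): print(row([.6062,-.2675,z],Rt,o))
t=snapshot("top"); cv2.imwrite("pics/f9.png",cv2.resize(t["image"][170:260,80:170],None,fx=6,fy=6,interpolation=cv2.INTER_CUBIC))
E
```

```text
clock: 14.48
tool_pos: [0.6052, -0.2714, 0.2509]
orientation: [-179.8, -24.4, -115.3]
force: [-0.6, 0.9, -0.3]
opening: 0.0601
clock: 14.72
tool_pos: [0.6062, -0.2683, 0.2507]
orientation: [-179.8, -24.5, -115.0]
force: [1.6, 0.6, 0.0]
opening: 0.0598
[ 0.60616555 -0.26833684  0.25070889] [-179.82330947  -24.50538039 -115.0306743 ] [1.62375365 0.63522499 0.03489605] 0.0597905777043976
(array([-0.0798,  0.0009,  0.1732]), array([-0.001,  0.009, -0.004]))
(array([-0.0891,  0.0009,  0.1937]), array([-0.001,  0.009, -0.004]))
```

View pics/f9.png

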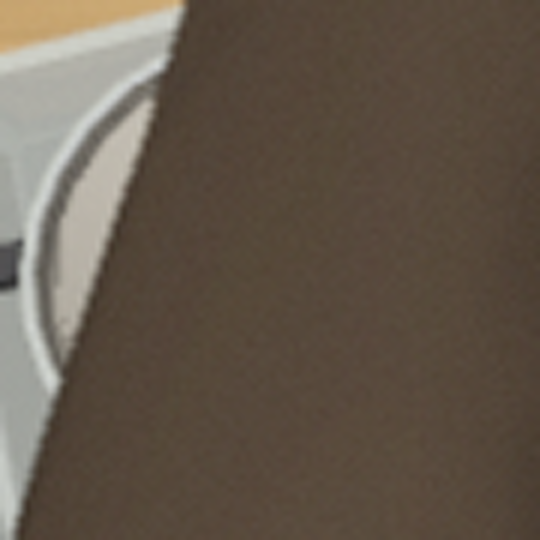

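```bash
python3 -m pendant '[[-0.018,0,0.038,0,0.003,0,-0.5],[-0.037,0,0.08,0,0.009,-0.004,-0.5],[-0.055,0.001,0.12,0,0.009,-0.004,-0.5],[-0.07,0.001,0.152,0,0.009,-0.004,-0.5],[-0.08,0.001,0.173,0,0.009,-0.004,-0.5],[-0.086,0.001,0.186,0,0.009,-0.004,-0.5],[-0.0885,0.001,0.192,0,0.009,-0.004,-0.5],[-0.089,0.001,0.1935,0,0.009,-0.004,-0.5],[-0.089,0.001,0.1935,0,0.009,-0.004,-0.5]]'
python3 - <<'E'
from plant import ctrl,snapshot
from h import *
o=ctrl.get_obs(); print(o["tool_pos"],o["orientation"],o["force"],o["opening"])
E
```

```text
clock: 15.9
tool_pos: [0.6073, -0.2665, 0.038]
orientation: [-179.9, -25.1, -114.6]
force: [-0.6, -0.6, -0.0]
opening: 0.0596
[ 0.60731083 -0.26648723  0.03804472] [-179.89416924  -25.06610691 -114.64481971] [-0.63254228 -0.57470604 -0.00398787] 0.05963855935515076
```

Lower about 2 mm more, release gently, then lift clear.

```bash
python3 -m pendant '[[-0.0005,0,0.001,0,0,0,-0.5],[-0.001,0,0.002,0,0,0,-0.5],[-0.001,0,0.002,0,0,0,-0.5],[-0.001,0,0.002,0,0,0,0.5],[-0.001,0,0.002,0,0,0,1],[-0.001,0,0.002,0,0,0,1],[-0.001,0,0.002,0,0,0,1]]'
python3 -m pendant '[[0.008,0,-0.018,0,0,0,1],[0.021,0,-0.045,0,0,0,1],[0.042,0,-0.09,0,0,0,1],[0.063,0,-0.135,0,0,0,1],[0.09,0,-0.18,0,-0.2,0,1],[0.09,0,-0.19,0,-0.436,0,1],[0.09,0,-0.19,0,-0.436,0,1],[0.09,0,-0.19,0,-0.436,0,1]]'
python3 - <<'E'
from plant import ctrl,snapshot
from h import *
o=ctrl.get_obs(); print(o["joint_pos"],o["tool_pos"],o["orientation"],o["force"],o["opening"])
for n in ("scene","top"): 
    s=snapshot(n); cv2.imwrite(f"pics/{n}10.png",s["image"])
Rt=R.from_euler("xyz",[180,0,-76.2],degrees=True)
for z in (.21,.107): print(row([.657,.0612,z],Rt,o))
E
```

```text
clock: 16.77
tool_pos: [0.6067, -0.2665, 0.0348]
orientation: [-180.0, -25.1, -114.6]
force: [-0.1, 0.1, -0.0]
opening: 0.0862
clock: 17.77
tool_pos: [0.606, -0.2684, 0.2477]
orientation: [-179.8, -0.0, -114.7]
force: [0.1, 0.3, -0.1]
opening: 0.0879
[ -7.0213147   18.62796441   0.60671256   0.08705993 -71.79898019
 -17.7226451 ] [ 0.60602843 -0.26843861  0.24769834] [-1.79803580e+02 -2.41428193e-02 -1.14716938e+02] [ 0.13116925  0.3139013  -0.06240195] 0.08788391453078027
(array([-0.3208,  0.0917,  0.0372]), array([-0.003, -0.002, -0.672]))
(array([-0.3208,  0.092 ,  0.1402]), array([-0.003, -0.002, -0.672]))
```

View pics/scene10.png

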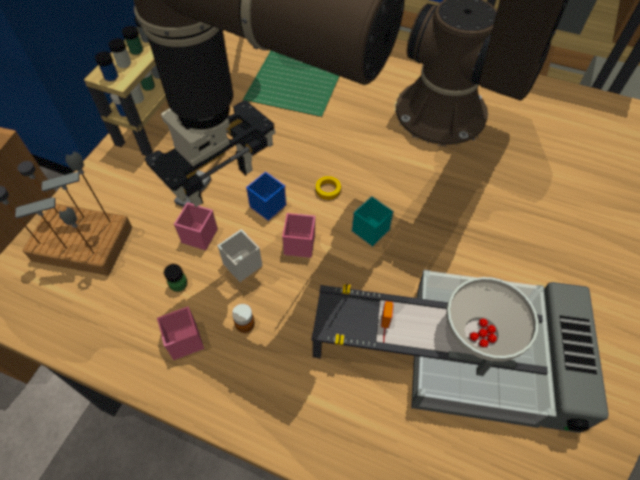

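View pics/top10.png

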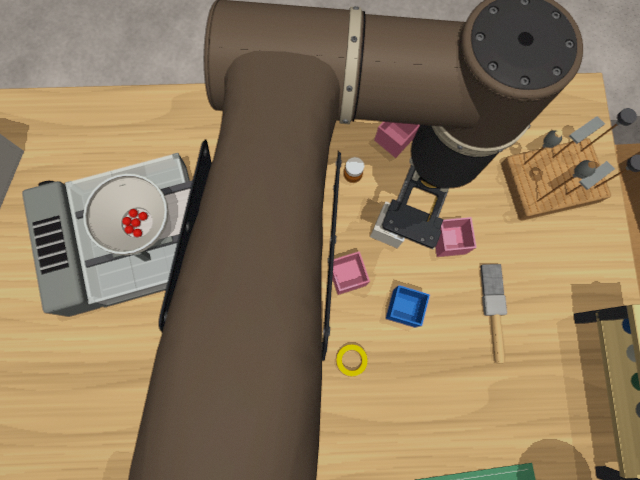

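The white cup stands upright and empty at (240,256) in the scene view, and the six balls are in the funnel. Now to the handle, with the jaws set across the pull.

```bash
python3 -m pendant '[[-0.04,0.011,0.005,0,0,-0.084,1],[-0.08,0.023,0.01,0,0,-0.168,1],[-0.12,0.034,0.014,0,0,-0.25,1],[-0.16,0.046,0.018,0,0,-0.336,1],[-0.2,0.057,0.023,0,0,-0.42,1],[-0.24,0.069,0.028,0,0,-0.504,1],[-0.28,0.08,0.032,0,0,-0.588,1],[-0.3208,0.0917,0.0372,-0.003,-0.002,-0.672,1],[-0.3208,0.0917,0.0372,-0.003,-0.002,-0.672,1],[-0.3208,0.0917,0.0372,-0.003,-0.002,-0.672,1]]'
python3 - <<'E'
from plant import ctrl,snapshot
from h import *
o=ctrl.get_obs(); print(o["joint_pos"],o["tool_pos"],o["orientation"],o["force"],o["opening"])
for n in ("scene","top"): 
    s=snapshot(n); cv2.imwrite(f"pics/{n}11.png",s["image"])
Rt=R.from_euler("xyz",[180,0,-76.2],degrees=True)
for z in (.21,.107): print(row([.657,.0612,z],Rt,o))
E
```

```text
clock: 19.12
tool_pos: [0.656, 0.0633, 0.2068]
orientation: [179.7, 0.0, -76.0]
force: [-0.4, -0.6, 0.4]
opening: 0.0875
[ 2.24042907e+01  1.99203552e+01 -2.85231948e+00 -4.43511724e-02
 -6.74886441e+01 -8.40520922e+00] [0.65604931 0.06329439 0.2067823 ] [ 1.79735504e+02  2.25616774e-03 -7.60179977e+01] [-0.39233947 -0.57999938  0.41344573] 0.0874988676743976
(array([ 0.0023, -0.0004, -0.0032]), array([0.005, 0.   , 0.003]))
(array([ 0.0023, -0.0009,  0.0998]), array([0.005, 0.   , 0.003]))
```

View pics/scene11.png

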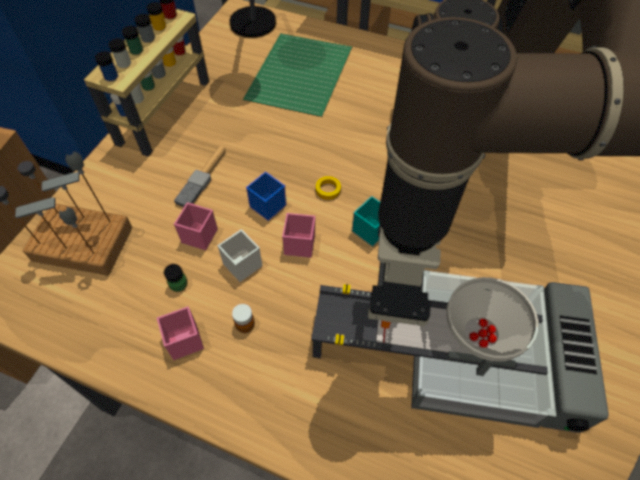

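View pics/top11.png

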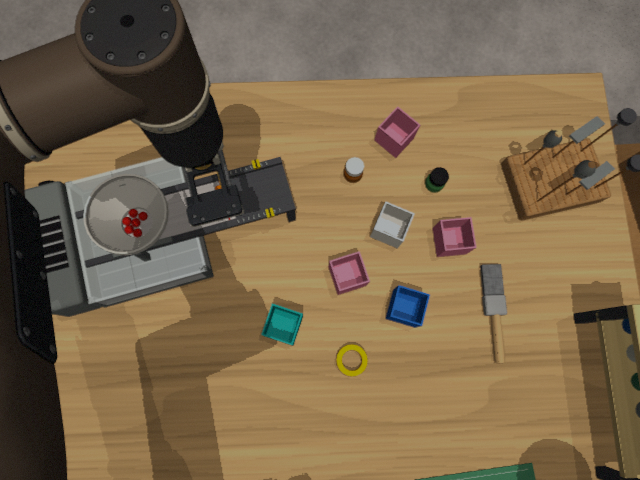

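```bash
python3 -m pendant '[[0.002,-0.001,0.03,0.005,0,0.003,1],[0.002,-0.001,0.06,0.005,0,0.003,1],[0.002,-0.001,0.085,0.005,0,0.003,1],[0.002,-0.001,0.1,0.005,0,0.003,1],[0.002,-0.001,0.1,0.005,0,0.003,1],[0.002,-0.001,0.1,0.005,0,0.003,0.2],[0.002,-0.001,0.1,0.005,0,0.003,-0.8],[0.002,-0.001,0.1,0.005,0,0.003,-0.8],[0.002,-0.001,0.1,0.005,0,0.003,-0.8],[0.002,-0.001,0.1,0.005,0,0.003,-0.8],[0.002,-0.001,0.1,0.005,0,0.003,-0.8]]'
python3 - <<'E'
from plant import ctrl,snapshot
from h import *
o=ctrl.get_obs(); print(o["joint_pos"],o["tool_pos"],o["orientation"],o["force"],o["opening"])
ims=[]
s=snapshot("scene")["image"][250:400,300:420]; t=snapshot("top")["image"][130:250,180:300]
cv2.imwrite("pics/g12.png",np.hstack([cv2.resize(s,(400,500),interpolation=3),cv2.resize(t,(400,500),interpolation=3)]))
Rt=R.from_euler("xyz",[180,0,-76.2],degrees=True)
f=np.array([.2385,-.9711,0])
print(row(o["tool_pos"]+.075*f,Rt,o))
E
```

```text
clock: 20.6
tool_pos: [0.6577, 0.0608, 0.1073]
orientation: [-179.9, 0.1, -76.3]
force: [-0.5, 0.4, -0.3]
opening: 0.033
[ 2.21456187e+01  2.43860331e+01 -9.91039200e+00 -4.43781063e-02
 -5.55839211e+01 -8.39883916e+00] [0.65767142 0.06084743 0.10733825] [-1.79886992e+02  5.37448543e-02 -7.62782116e+01] [-0.52691982  0.42755386 -0.26435127] 0.033019873914579105
(array([ 0.075 , -0.0001, -0.0001]), array([-0.002,  0.001, -0.001]))
```

View pics/g12.png

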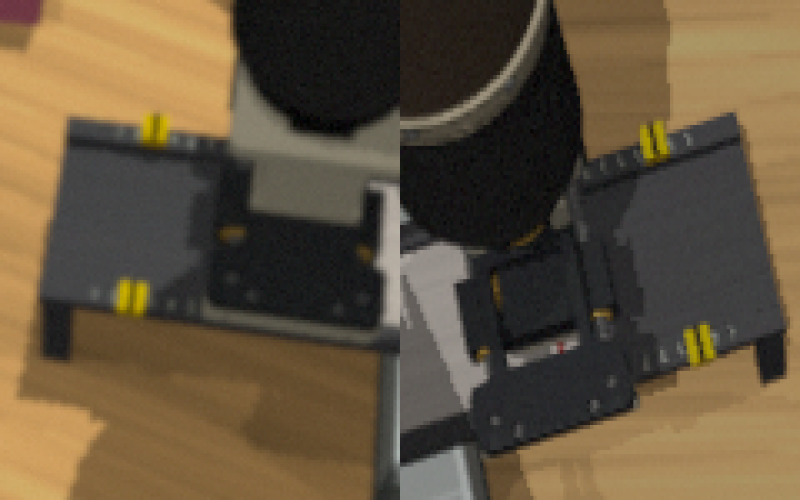

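```bash
python3 -m pendant '[[0,0,0,0,0,0,-0.8],[0,0,0,0,0,0,-0.8],[0.006,0,0,0,0,0,-0.8],[0.016,0,0,0,0,0,-0.8],[0.026,0,0,0,0,0,-0.8],[0.036,0,0,0,0,0,-0.8],[0.046,0,0,0,0,0,-0.8],[0.056,0,0,0,0,0,-0.8],[0.066,0,0,0,0,0,-0.8],[0.075,0,0,0,0,0,-0.8],[0.075,0,0,0,0,0,-0.8],[0.075,0,0,0,0,0,-0.8]]'
python3 - <<'E'
from plant import ctrl,snapshot
from h import *
o=ctrl.get_obs(); print(o["tool_pos"],o["orientation"],o["force"],o["opening"])
f=np.array([.2385,-.9711,0]); print((o["tool_pos"]-[.65767,.06085,.1073])@f)
for n in ("scene","top"):
    s=snapshot(n); cv2.imwrite(f"pics/{n}13.png",s["image"])
a=cv2.imread("pics/scene13.png")[270:370,300:420]; b=cv2.imread("pics/top13.png")[140:260,160:320]
cv2.imwrite("pics/g13a.png",cv2.resize(a,None,fx=6,fy=6,interpolation=2)); cv2.imwrite("pics/g13b.png",cv2.resize(b,None,fx=5,fy=5,interpolation=2))
E
```

```text
clock: 22.2
tool_pos: [0.6762, -0.0109, 0.1073]
orientation: [-179.8, 0.1, -76.3]
force: [3.0, 6.6, -0.5]
opening: 0.0301
[ 0.67621969 -0.01090822  0.10733913] [-1.79777814e+02  1.28353029e-01 -7.62625043e+01] [ 3.04725126  6.64195259 -0.45925688] 0.03010277927213387
0.07410851348230345
```

View pics/g13a.png

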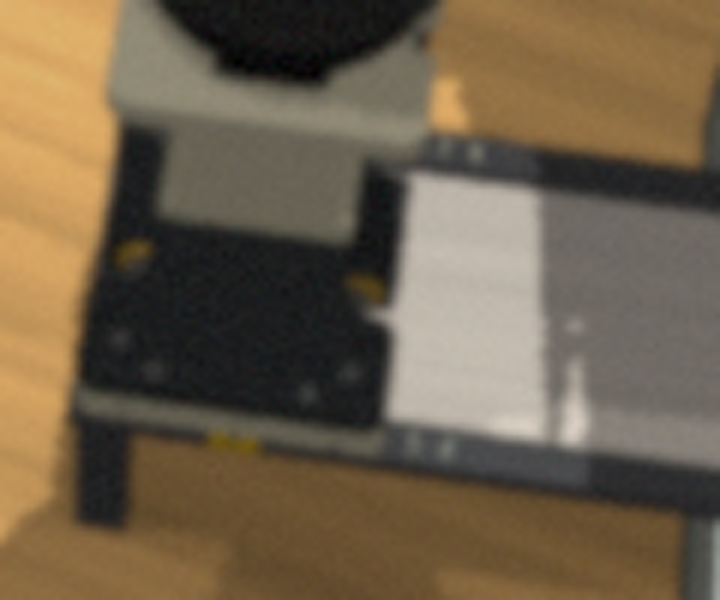

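View pics/g13b.png

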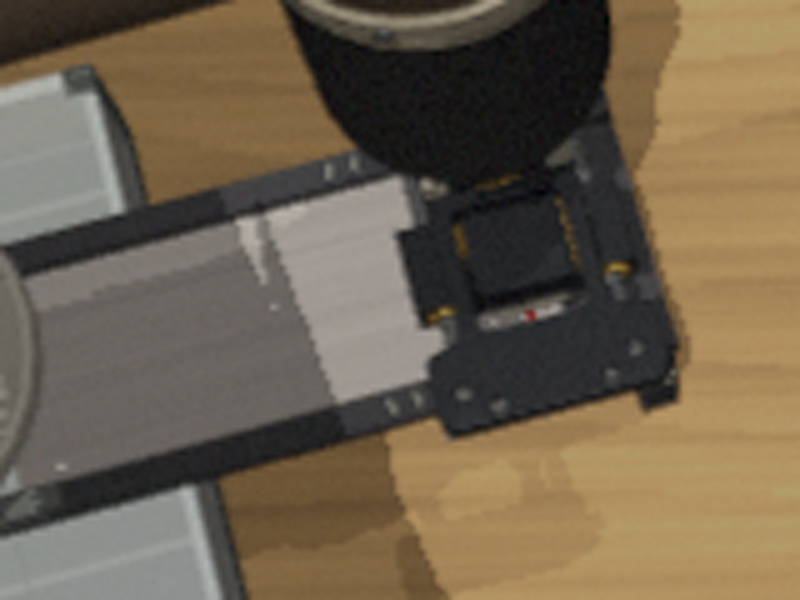

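View pics/scene13.png

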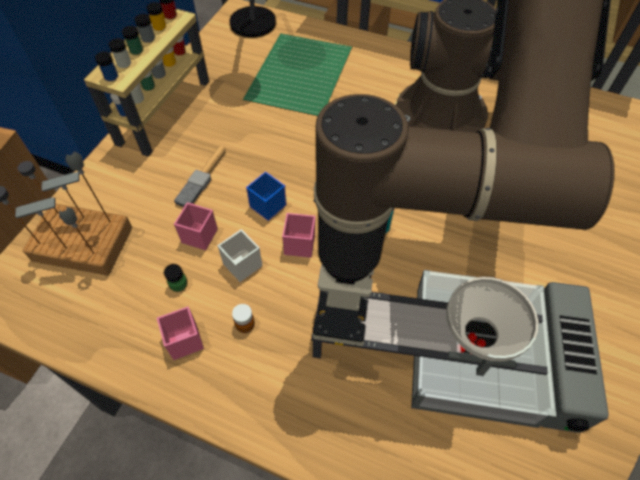

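The shutter is out and the throat is open, with the balls dropping through at (478,342) in the scene view. The gripper body hides the marks. The red line shows through the jaws at about (266,203) in the top view, so I'll measure from that.

```bash
python3 - <<'E'
from plant import ctrl,snapshot
from h import *
f=np.array([.2385,-.9711,0])
t=snapshot("top"); t0=cv2.imread("pics/top0.png").astype(int); im=t["image"].astype(int)
def redc(im,box):
    x0,y0,x1,y1=box; a=im[y0:y1,x0:x1]; w=np.clip(a[...,2]-(a[...,0]+a[...,1])/2-25,0,None)
    w[:, :]*= (np.abs(a[...,1]-a[...,0])<45)
    ys,xs=np.mgrid[y0:y1,x0:x1]; return (np.array([(w*xs).sum(),(w*ys).sum()])/w.sum(), w.sum())
print(redc(im,(260,198,272,208)))
p1=redc(im,(260,198,272,208))[0]
# initial red: lower end and upper end, per row
for b in ((222,207,234,219),(215,178,224,184)):
    c,w=redc(t0,b); print(c,w,(plane(t,c,.088)@f))
now=plane(t,p1,.088); print("now",now,now@f)
# yellow/black marks from top0: yellow centroid
hsv=cv2.cvtColor(cv2.imread("pics/top0.png"),cv2.COLOR_BGR2HSV)
m=cv2.inRange(hsv,(22,150,90),(34,255,255))[150:230,240:290]
for half in (slice(0,30),slice(40,80)):
    ys,xs=np.nonzero(m[half]); c=(xs.mean()+240,ys.mean()+150+half.start); q=plane(t,c,.098); print("mark",c,q,q@f)
hs=cv2.cvtColor(cv2.imread("pics/scene0.png"),cv2.COLOR_BGR2HSV); S=snapshot("scene")
m=cv2.inRange(hs,(22,150,90),(34,255,255))[275:355,325:365]
for half in (slice(0,35),slice(45,80)):
    ys,xs=np.nonzero(m[half]); c=(xs.mean()+325,ys.mean()+275+half.start); q=plane(S,c,.098); print("markS",c,q,q@f)
s0=cv2.imread("pics/scene0.png").astype(int)
c,w=redc(s0,(378,328,390,343)); print("redS",c,w,plane(S,c,.088),plane(S,c,.088)@f)
c=ctrl.get_obs(); print(c["tool_pos"]@f,c["clock"])
cv2.imwrite("pics/g14.png",np.hstack([cv2.resize(t["image"][190:215,250:280],None,fx=12,fy=12,interpolation=0),cv2.resize(S["image"][300:325,325:355],None,fx=12,fy=12,interpolation=0)]))
cv2.imwrite("pics/g15.png",np.hstack([cv2.resize(t["image"][150:270,20:180],None,fx=2.4,fy=3,interpolation=2),cv2.resize(S["image"][270:390,400:560],None,fx=2.4,fy=3,interpolation=2)]))
E
```

```text
(array([265.6626506, 202.5060241]), np.float64(124.5))
[227.30564944 212.38483824] 1035.5 0.09658792923166587
[219.326 181.766] 250.0 0.09625347213114174
now [ 0.64822012 -0.01657364  0.088     ] 0.17069515618974504
mark (np.float64(255.59649122807016), np.float64(163.24561403508773)) [7.23308792e-01 6.70371768e-04 9.80000000e-02] 0.1718581489802062
mark (np.float64(269.49152542372883), np.float64(212.47457627118644)) [ 0.625913   -0.02412663  0.098     ] 0.17270961793927161
markS (np.float64(346.17391304347825), np.float64(288.05797101449275)) [ 0.62873804 -0.02366144  0.098     ] 0.1729316468552014
markS (np.float64(339.1609195402299), np.float64(339.1609195402299)) [0.72608095 0.00108399 0.098     ] 0.17211764098032128
redS [383.790625 335.24375 ] 640.0 [0.68473825 0.06884196 0.088     ] 0.09645764564856014
0.17172293417910064 22.4
```

View pics/g14.png

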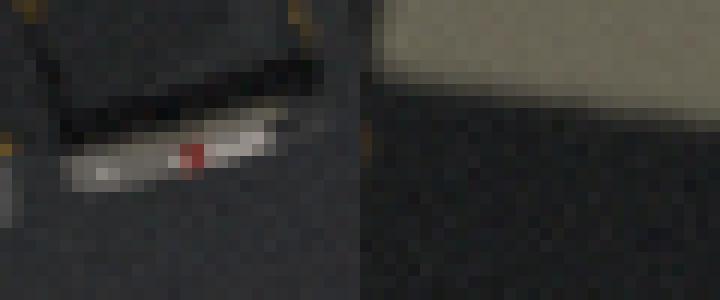

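View pics/g15.png

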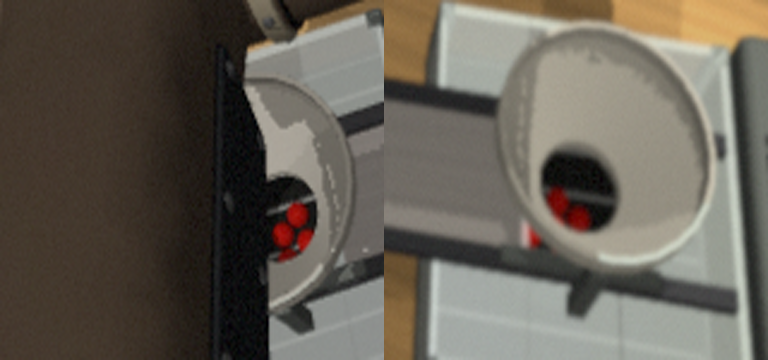

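The red line reads 74.2 mm out and the marks are about 75.8 mm, so I need about 1.6 mm more.

```bash
python3 -m pendant '[[0.001,0,0,0,0,0,-0.8],[0.0017,0,0,0,0,0,-0.8],[0.0017,0,0,0,0,0,-0.8],[0.0017,0,0,0,0,0,-0.8],[0.0017,0,0,0,0,0,-0.8],[0.0017,0,0,0,0,0,-0.8]]'
python3 - <<'E'
from plant import ctrl,snapshot
from h import *
f=np.array([.2385,-.9711,0])
acc=[];tp=[]
for i in range(5):
    t=snapshot("top"); im=t["image"].astype(int); a=im[198:208,260:273]; w=np.clip(a[...,2]-(a[...,0]+a[...,1])/2-25,0,None)*(abs(a[...,1]-a[...,0])<45)
    ys,xs=np.mgrid[198:208,260:273]; c=np.array([(w*xs).sum(),(w*ys).sum()])/w.sum(); acc.append(plane(t,c,.088)@f); o=ctrl.get_obs(); tp.append(o["tool_pos"]@f)
print(np.round(acc,4),np.round(tp,4),o["force"],o["opening"],o["clock"])
S=snapshot("scene")
cv2.imwrite("pics/g16.png",np.hstack([cv2.resize(t["image"][150:270,60:220],None,fx=2.4,fy=3,interpolation=2),cv2.resize(S["image"][270:390,400:560],None,fx=2.4,fy=3,interpolation=2)]))
cv2.imwrite("pics/top16.png",t["image"])
# ball pixels
for n,c in (("t",t),("s",S)):
    h=cv2.cvtColor(c["image"],cv2.COLOR_BGR2HSV); m=cv2.inRange(h,(0,170,70),(6,255,255))|cv2.inRange(h,(174,170,70),(180,255,255)); k,l,st,ce=cv2.connectedComponentsWithStats(m)
    print(n,[(st[i].tolist(),ce[i].round(1).tolist()) for i in range(1,k) if st[i][4]>12])
E
```

```text
clock: 23.15
tool_pos: [0.6766, -0.0123, 0.1073]
orientation: [-179.8, 0.1, -76.3]
force: [2.0, 7.7, -0.9]
opening: 0.0298
[0.1723 0.1723 0.1723 0.1723 0.1723] [0.1733 0.1733 0.1733 0.1733 0.1733] [ 2.29124409  8.61038777 -0.1525261 ] 0.029838407379905976 23.4
t [([134, 218, 14, 14, 113], [140.5, 224.5]), ([144, 226, 7, 8, 32], [146.4, 229.0]), ([136, 233, 7, 4, 17], [138.9, 234.4])]
s [([163, 4, 12, 14, 112], [168.5, 11.2]), ([174, 42, 10, 13, 97], [178.6, 48.2]), ([468, 333, 18, 13, 111], [476.1, 339.4])]
```

View pics/g16.png

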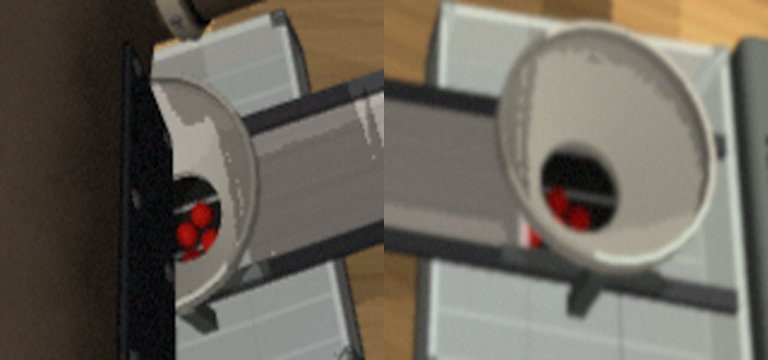

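View pics/top16.png

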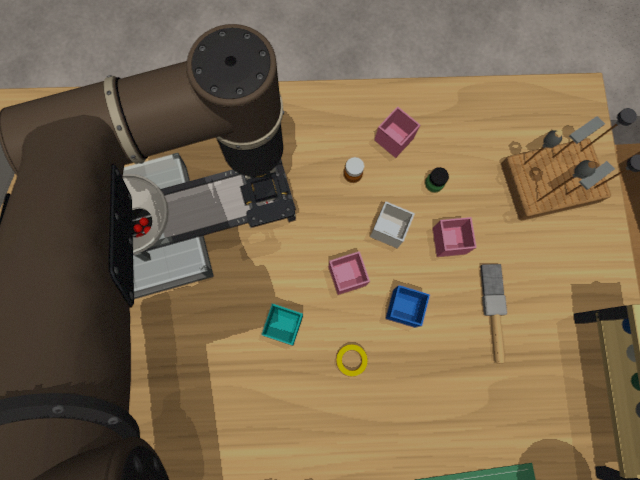

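```bash
python3 - <<'E'
from plant import snapshot
from h import *
t=snapshot("top");S=snapshot("scene")
T=[(144.3,221),(137.6,228),(147,229.5),(139.5,235)]; s=[(472,336.5),(481,342),(463,349)]
for z in (.031,.096):
    print(z,[plane(t,p,z)[:2].round(3).tolist() for p in T],[plane(S,p,z)[:2].round(3).tolist() for p in s])
for p in T:
    for q in s:
        P,g=tri(t,p,S,q)
        if g<.012: print(p,q,P.round(3),round(g,4))
cv2.imwrite("pics/g17.png",np.hstack([cv2.resize(t["image"][205:255,120:170],None,fx=8,fy=8,interpolation=2),cv2.resize(S["image"][320:370,450:500],None,fx=8,fy=8,interpolation=2)]))
E
```

```text
0.031 [[0.634, 0.228], [0.62, 0.24], [0.617, 0.222], [0.606, 0.236]] [[0.597, 0.218], [0.602, 0.236], [0.628, 0.209]]
0.096 [[0.618, 0.208], [0.605, 0.22], [0.601, 0.202], [0.591, 0.216]] [[0.631, 0.21], [0.635, 0.226], [0.659, 0.201]]
(144.3, 221) (472, 336.5) [0.622 0.212 0.079] 0.0012
(137.6, 228) (481, 342) [0.614 0.232 0.056] 0.0001
(147, 229.5) (472, 336.5) [0.611 0.215 0.056] 0.0008
(139.5, 235) (481, 342) [0.605 0.235 0.037] 0.001
```

View pics/g17.png

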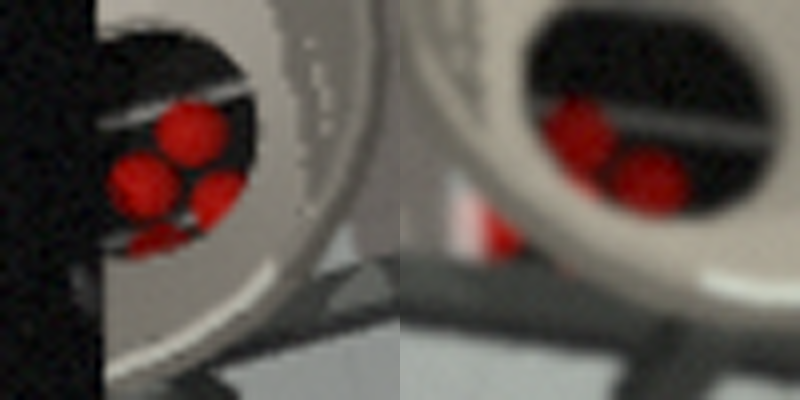

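```bash
python3 -m pendant '[[0,0,0,0,0,0,-0.8],[0,0,0,0,0,0,-0.8],[0,0,0,0,0,0,-0.8],[0,0,0,0,0,0,-0.8],[0,0,0,0,0,0,-0.8],[0,0,0,0,0,0,-0.8]]'
python3 - <<'E'
from plant import snapshot,ctrl
from h import *
t=snapshot("top");S=snapshot("scene")
B=np.array([[.634,.228],[.62,.24],[.617,.222],[.604,.236],[.597,.218],[.628,.209]]); B=np.c_[B,np.full(6,.0305)]
a=t["image"].copy();b=S["image"].copy()
A=cv2.resize(a[190:260,110:180],None,fx=5.7,fy=5.7,interpolation=2);Bm=cv2.resize(b[310:380,440:510],None,fx=5.7,fy=5.7,interpolation=2)
for P in B:
    for im,s,o in ((A,t,(110,190)),(Bm,S,(440,310))):
        p=(proj(s,P)[0]-o+.5)*5.7; r=s["mtx"][0,0]*.0085/np.linalg.norm(P-s["eye"])*5.7
        cv2.circle(im,tuple(int(v) for v in p),int(r),(0,255,0),1)
cv2.imwrite("pics/g18.png",np.hstack([A,Bm]))
f=np.array([.2385,-.9711,0]); o=ctrl.get_obs(); print(o["tool_pos"]@f,o["force"],o["opening"],o["clock"])
im=t["image"].astype(int); a=im[198:208,260:273]; w=np.clip(a[...,2]-(a[...,0]+a[...,1])/2-25,0,None)*(abs(a[...,1]-a[...,0])<45)
ys,xs=np.mgrid[198:208,260:273]; c=np.array([(w*xs).sum(),(w*ys).sum()])/w.sum(); print("red",plane(t,c,.088)@f)
E
```

```text
clock: 24.3
tool_pos: [0.6766, -0.0123, 0.1073]
orientation: [-179.8, 0.1, -76.3]
force: [2.0, 7.2, -0.5]
opening: 0.03
0.1733245349838284 [ 2.09706143  8.52436894 -0.79971817] 0.0294388704372107 24.4
red 0.17227065001530412
```

View pics/g18.png

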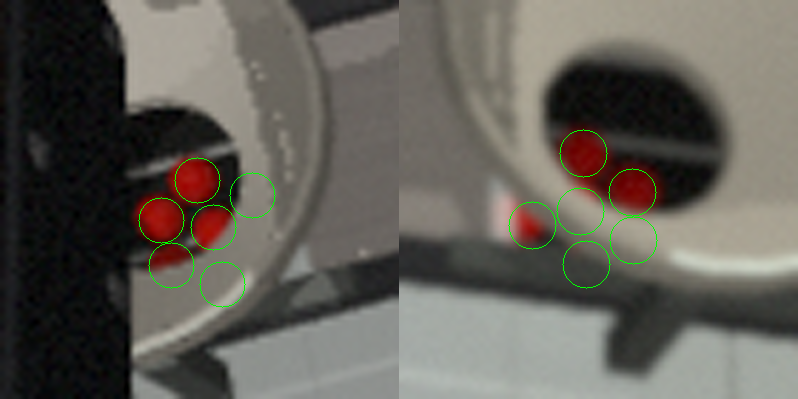

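The six ball outlines at mat height fit both views. The red line reads 0.1723 m along the pull and the mark 0.1724 m. Handing in.

```bash
python3 -c "
from plant import ctrl
print(ctrl.close_job()); print(ctrl.get_obs()['clock'])"
```

```text
the job is handed in; nothing more can be done
None
the job is handed in; nothing more can be done
```

I poured all six red parts from the white cup into the funnel with the shutter shut, and stood the empty cup upright back where it had been. I then pulled the shutter handle out to the mark and handed the job in at about 24.4 s, still gripping it.

**Last checks:**
- **Shutter:** the red line was within about 0.2 mm of the mark along the pull. The marks were hidden under the gripper at the end, so I compared it with where they were in the first pictures. Those pictures put the pull at 75 to 76 mm, and I set it at 75.9 mm. The pull read steady at about 8 to 9 N, and the jaws were at 30 mm on the handle.
- **Parts:** both views fit six balls lying in one layer on the box mat under the throat. No single view shows all six, and triangulating single balls was ambiguous because several pairings fitted.
- **Other items:** the blue cup, paint jars, tape and brush looked untouched in the last pictures, and I saw nothing fall off the bench. I judged this by eye and did not measure it.

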